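# Strip a pressure reservoir for washing

## Robot

A 7-joint arm with a two-finger parallel gripper is mounted at the origin on the work surface. World frame = base frame: x ahead of the robot, y to its left, z up, the work surface at z = 0. Lengths are in m, angles in rad, forces in N, time in s.
With the tool pointing down it reaches from about 0.4 to 0.875 m from the base axis. Payload 19.3 kg.
Tool frame: the origin (TCP) lies midway between the tips of the shut fingers; the grasp point (between the pads) lies 19 mm behind it; z points along the fingers, y is the line along which they close (so a half turn about z gives the same grasp; the last joint's range is limited). The gripper opens to 85 mm and grips with 20 to 120 N. Pads are 22 mm wide; open, the fingers measure 114 mm over their backs; the gripper's body (76 mm by 85 mm) begins 54 mm behind the grasp point. The pads swing forward as they close: fully open they stand 13 mm farther back than shut.
Start: joints at [1.138, 0.521, -0.036, 1.599, 0.021, 1.021, -0.113], TCP at [0.222, -0.584, 0.206] pointing down, gripper open.
Joint ranges: [-2.91, 2.91], [-0.3, 2.13], [-1.5, 1.42], [0.17, 2.43], [-1.26, 4.41], [0.16, 1.93], [-2.52, 2.52]. Speed limits (rad/s): [1.89, 1.89, 2.39, 2.39, 3.01, 3.01, 3.01].

## Interface

Orientations are given as [roll, pitch, yaw] about the fixed x, y, z axes, in that order (R = Rz(yaw) Ry(pitch) Rx(roll)).
In Python, from workcell import * gives the robot as it stands.
- The arm moves only by the shell command python3 -m creep 'ROWS' [FORCE]. ROWS is JSON, a list that holds one entry, the list of rows, each a list of 7 numbers: the closure, from -1 (fully open) to 1 (shut), then the shift along the tool's x, y, z in m, then the turn, a rotation vector about the tool's x, y, z in degrees. A call has 1 to 10 rows; each row shifts and turns the commanded pose from where the row before left it, along the tool's axes as they then stand; what a row does not reach is not made up. A row lasts 1/10 s, in which the tool goes at most 50 mm and 8.59 degrees, less where a joint would pass 70% of its speed; a pose out of reach is approached as far as the arm can. A call is refused whole if a number of a shift passes 0.05 or a number of a turn 8.59, either way. A call with a gripper value outside its range is refused whole. The fingers move at their own pace and stop on an object; FORCE is the grip in N (left out, the last holds). Time passes only in rows, so rows that do not move let the fingers close. It gives the time, the measured TCP pose, the force, the opening and the grip force at its end, in the units of the state.
- observe(): the state, without advancing time (a new reading comes with each control period).
- grab_frame(name): name is "scene" or "side" or "wrist"; returns a dict with "image" (400x640x3 uint8, red, green, blue), "range_z" (400x640 float32, m along the optical axis (not along the pixel's ray), 0 where there is no reading), "fx", "fy", "cx", "cy" (pixels), "R" (3x3) and "t" (3): a world point X has camera coordinates R X + t; the wrist camera has in their place "T_tool_cam" (4x4, takes a point from camera to tool coordinates, whose origin is the TCP and whose axes are the flange's). Camera axes: x right, y down, z forward; pixel columns grow to the right and rows downward; lengths in m; the calibration is good to about 2 mm. A picture is of the moment at which its call begins: read the wrist's pose just before it.
- job_done(): hands the job in; it is judged then, once.
Trained networks look in a picture, given as the dict that the camera call returned (one of the last four; its "shot" number tells which), for a name from the list of things; names that differ only in an ending like _2 or _b are one class to them, and where a whole thing is asked for, a point or a joint stands for the part that bears it (a point fixed in the world has none). Each returns a list of dicts, best first, with "confidence" (0 to 1); they miss things now and then, are a little off and sometimes report something else, mostly with a low value. They report only what shows in the picture. A call takes as long as a camera call. They do not tell look-alikes from the thing itself.
- find_in(picture, thing): "extent" ([centre column, centre row, width, height] in pixels, round what is visible of it).
- outline_of(picture, thing): "region" (400x640 bool, what is visible of it) and "extent" ([centre column, centre row, width, height] in pixels, round what is visible of it).
- tip_of(picture, thing): "position" ([column, row] in pixels: a listed point, or the origin of a listed thing).
The state is a dict: "clock": time; "qpos": joint angles; "qd": joint speeds; "joint_efforts": joint torques, N m; "position": TCP position; "tool_rot": TCP orientation; "force": force on the tool from outside, world axes, zero at the start; "moment": the same for the moment, N m; "grip_width": finger opening in m; "finger_force": force on a finger pad.
Only numpy, scipy, OpenCV 4.12 (cv2) and the standard library are available. Lean on these libraries where they do the work, as an engineer would, in place of code of your own. Each camera call takes 0.05 s, during which the arm holds its last target. There are 200 camera calls.

## Task

Take the pressure reservoir apart for washing, in the reverse of the order it was put together: turn the locked lid anticlockwise (seen from above) until you feel it come up against its stop, lift it off, then take out the strainer, then the white cup. Set each one down gently, not dropped, as soon as it is out, upright as it sat in the reservoir, on the floor of the green tray, side by side and not inside one another. Let go of everything, and leave the beaker, the timer and the pipette alone.

Things in the scene. Friction and masses are not known exactly. Their poses are not given: they have to be found in the camera images.
- pot: the reservoir's fixed housing: black foot 150 x 150 x 10 mm carrying an aluminium ring of 142 mm diameter, top (shoulder) 46 mm above the bench; bore 64 mm wide, its floor 16 mm above the bench. Origin: centre of the foot's underside, z up. The foot's yaw tells nothing of the collar's notches
- pot_collar (a point): centre of the top of the black bayonet collar fixed on the housing's shoulder, 61 mm above the bench: outer diameter 142 mm, inner 113 mm. Turned at an arbitrary angle, which this point's axes do not tell. Two opposite notches, open from above, with a yellow mark on the ledge at the anticlockwise end of each, about 18 degrees past where the lug's middle stops
- lid: aluminium lid, a dome open below: 104 mm diameter, 84 mm high, inside 96 mm wide and 80 mm high, 0.28 kg, black bar handle on top. Origin: centre of its lower rim, z up. At the start the rim rests on the shoulder, 46 mm above the bench; once free it must rise over 80 mm to clear the strainer's knob. In the tray it stands on its rim
- lid_lug (a point): middle of the lug on the lid's +x side, 57 mm out from the axis, 3 mm above the rim; another opposite. Each is 18 mm wide, 6 mm high, reaches to radius 61 mm, under a yellow stripe on the lid. Collar ledges hold the lugs down, with 3 mm of play. Lid turns lightly anticlockwise from above, 65 to 130 degrees, until lugs hit firm stops; there, or up to 15 degrees short, it lifts straight out
- lid_handle (a point): centre of the lid's bar handle, 99 mm above the lid's rim; the bar is 64 mm long along the lid's x, 14 mm thick along y, 30 mm high, standing on the lid's top. Turning the lid takes under 0.2 N m until the stop
- strainer: steel strainer, hidden under the lid at first: a closed basket 44 mm in diameter and 40 mm deep with a 4 mm thick flange of 80 mm diameter around its top and an orange knob in the middle above it; 0.12 kg. The basket hangs loosely in the cup, the flange lies on the cup's rim and covers it. Origin: centre of the basket's underside, z up; stands on it
- strainer_knob (a point): middle of the orange knob (22 mm diameter, 28 mm high, standing on the flange), 58 mm above the strainer's origin
- cup: white cup, 58 mm outside diameter, 74 mm high, 3 mm wall, open above, 0.15 kg, standing loosely in the housing's bore with its rim 90 mm above the bench, 29 mm above the collar. Origin: centre of its underside, z up
- tray: fixed green wash tray, 210 mm along its x, 310 mm along its y, 22 mm high, walls and floor 5 mm thick. Origin: centre of its underside; its floor is 5 mm above that
- beaker: glass beaker, 66 mm wide, 90 mm high; leave alone. Origin: centre of underside
- timer: white bench timer, 60 x 85 x 32 mm; leave alone. Origin: centre of underside
- pipette: blue pipette lying on the bench, about 240 mm long along its x; leave alone. Origin: underside of its body
Things that resemble listed ones, but are neither listed nor needed, are in the scene too. Of the things shaped like the lid, the aluminium one is meant.

How it is judged:
On the way, in this order (a step that is already met when the one before it is completed fails the run):
1. the lid stands upright on the floor of the tray (x of lid in the frame of tray between -0.065 and 0.065 m and y of lid in the frame of tray between -0.115 and 0.115 m and z of lid in the frame of tray between 0 and 0.01 m and angle between lid's own z axis and vertical below 0.12 rad and linear speed of lid below 0.03 m/s), for 0.2 s.
2. the strainer stands upright on the floor of the tray (x of strainer in the frame of tray between -0.083 and 0.083 m and y of strainer in the frame of tray between -0.133 and 0.133 m and z of strainer in the frame of tray between 0 and 0.01 m and angle between strainer's own z axis and vertical below 0.12 rad and linear speed of strainer below 0.03 m/s), for 0.2 s.
3. the white cup stands upright on the floor of the tray (x of cup in the frame of tray between -0.083 and 0.083 m and y of cup in the frame of tray between -0.133 and 0.133 m and z of cup in the frame of tray between 0 and 0.01 m and angle between cup's own z axis and vertical below 0.12 rad and linear speed of cup below 0.03 m/s), for 0.2 s.
At the end, for the whole second after the job is handed in: lid, strainer and white cup each stand upright (within 7 degrees), at rest, on the tray's floor (origin less than 10 mm above the tray's underside) and within its walls, side by side: lid and strainer centres more than 75 mm apart, lid and cup more than 70 mm, strainer and cup more than 40 mm (all of step 1 and all of step 2 and all of step 3 and horizontal distance between lid and strainer above 0.075 m and horizontal distance between lid and cup above 0.07 m and horizontal distance between strainer and cup above 0.04 m); the robot touches nothing.
It fails at once if the beaker is moved more than 30 mm or tipped (distance of beaker from where it was at the start of the episode above 0.03 m or angle between beaker's own z axis and vertical above 0.4 rad).
It fails at once if the timer is moved more than 30 mm or tipped (distance of timer from where it was at the start of the episode above 0.03 m or angle between timer's own z axis and vertical above 0.4 rad).
It fails at once if the pipette is moved more than 30 mm or tipped (distance of pipette from where it was at the start of the episode above 0.03 m or angle between pipette's own z axis and vertical above 0.4 rad).
It fails at once if the lid, strainer or cup is dropped or thrown into the tray (faster than 0.6 m/s less than 35 mm above its floor) ((linear speed of lid above 0.6 m/s and z of lid in the frame of tray below 0.04 m and x of lid in the frame of tray between -0.11 and 0.11 m and y of lid in the frame of tray between -0.16 and 0.16 m) or (linear speed of strainer above 0.6 m/s and z of strainer in the frame of tray below 0.04 m and x of strainer in the frame of tray between -0.11 and 0.11 m and y of strainer in the frame of tray between -0.16 and 0.16 m) or (linear speed of cup above 0.6 m/s and z of cup in the frame of tray below 0.04 m and x of cup in the frame of tray between -0.11 and 0.11 m and y of cup in the frame of tray between -0.16 and 0.16 m)).
It also fails if it takes over 72 s, if anything falls off the work surface, if the arm or the gripper's body presses on something with over 40 N, if the wrist force passes 120 N, or if a joint passes its speed limit or range.

## Working session

There is one attempt and no reset: what is moved stays moved. The work goes in short steps, Python scripts to look and compute and a shell command to move; the robot and the scene stay as the last step left them, time stands still between calls to the robot, and variables do not carry over. Pictures are saved under pics/ and viewed, at most 12 in all, crops included, and the job is handed in when it is done.

```bash
mkdir -p pics; cat > h.py <<'E'
from workcell import *
import numpy as np, cv2
from scipy.spatial.transform import Rotation as Ro
def save(f,n,crop=None):
    im=f["image"]
    if crop: x,y,w,h=crop; im=cv2.resize(im[y:y+h,x:x+w],None,fx=3,fy=3,interpolation=cv2.INTER_CUBIC)
    cv2.imwrite("pics/"+n,cv2.cvtColor(im,cv2.COLOR_RGB2BGR))
def pose(s=None):
    s=s or observe()
    T=np.eye(4);T[:3,:3]=Ro.from_euler('xyz',s["tool_rot"]).as_matrix();T[:3,3]=s["position"];return T
def cam2w(f,T=None):
    M=np.eye(4)
    if "R" in f:
        M[:3,:3]=np.array(f["R"]).T; M[:3,3]=-M[:3,:3]@np.array(f["t"]).ravel()
    else: M=T@np.array(f["T_tool_cam"])
    return M
def cloud(f,T=None):
    M=cam2w(f,T);z=f["range_z"];v,u=np.mgrid[:400,:640]
    P=np.stack([(u-f["cx"])/f["fx"]*z,(v-f["cy"])/f["fy"]*z,z],-1)
    W=P@M[:3,:3].T+M[:3,3]; W[z<=0]=np.nan; return W
def at_z(f,uv,h,T=None):
    M=cam2w(f,T);d=M[:3,:3]@np.array([(uv[0]-f["cx"])/f["fx"],(uv[1]-f["cy"])/f["fy"],1]);return M[:3,3]+d*(h-M[2,3])/d[2]
E
cat > a.py <<'E'
from h import *
s=observe();print(s)
for c in ["scene","side"]:
    f=grab_frame(c);save(f,c+".png");W=cloud(f);print(c,cam2w(f).round(3).tolist())
    for t in ["lid","lid_handle","lid_lug","pot","tray","beaker","timer","pipette"]:
        for d in find_in(f,t)[:3]:
            e=d["extent"];u,v=int(e[0]),int(e[1]);print(t,round(d["confidence"],2),np.round(e).tolist(),W[min(v,399),min(u,639)].round(3))
E
python3 a.py
```

```text
{'clock': 0.0, 'qpos': array([ 1.13778832,  0.52200274, -0.03634323,  1.59995025,  0.02120748,
        1.02111904, -0.11280782]), 'qd': array([-0.00011042, -0.00067821,  0.00090012, -0.00099153, -0.0002987 ,
        0.00202823, -0.00159044]), 'joint_efforts': array([ 1.17442210e-04, -9.27134943e+01,  1.98042825e+00, -3.69938457e+01,
        1.78204273e-02,  8.11594364e-03, -7.92558978e-06]), 'position': array([ 0.22166359, -0.58400559,  0.20535328]), 'tool_rot': array([-3.14050117e+00,  7.59670337e-05,  3.62806846e-01]), 'force': array([-0.23498777, -0.35438835, -0.7063086 ]), 'moment': array([0.0122241 , 0.02627521, 0.0062202 ]), 'finger_force': 0.0, 'grip_width': 0.08552626124699506}
scene [[-0.556, 0.53, -0.64, 1.234], [0.831, 0.342, -0.438, 0.399], [-0.014, -0.776, -0.631, 0.812], [0.0, 0.0, 0.0, 1.0]]
lid 0.92 [280.0, 188.0, 40.0, 47.0] [ 0.535 -0.191  0.128]
lid 0.68 [234.0, 180.0, 36.0, 48.0] [ 0.532 -0.363  0.08 ]
lid 0.64 [312.0, 165.0, 34.0, 48.0] [ 0.353 -0.217  0.082]
lid_handle 0.9 [283.0, 187.0, 44.0, 50.0] [ 0.527 -0.187  0.128]
lid_handle 0.88 [231.0, 178.0, 42.0, 46.
[... 864 characters left out ...]
.497 -0.434  0.108]
lid 0.87 [228.0, 266.0, 55.0, 57.0] [ 0.322 -0.266  0.083]
lid_handle 0.81 [310.0, 329.0, 51.0, 60.0] [ 0.499 -0.432  0.098]
lid_handle 0.77 [229.0, 269.0, 51.0, 59.0] [ 0.322 -0.272  0.085]
lid_handle 0.56 [300.0, 246.0, 52.0, 54.0] [ 0.488 -0.253  0.13 ]
lid_lug 0.79 [309.0, 329.0, 50.0, 68.0] [ 0.497 -0.434  0.108]
lid_lug 0.71 [231.0, 268.0, 50.0, 56.0] [ 0.329 -0.27   0.085]
lid_lug 0.69 [302.0, 246.0, 51.0, 53.0] [ 0.493 -0.255  0.133]
pot 0.8 [304.0, 266.0, 67.0, 60.0] [ 0.492 -0.277  0.082]
tray 0.84 [304.0, 151.0, 80.0, 77.0] [0.507 0.194 0.007]
beaker 0.74 [396.0, 181.0, 21.0, 33.0] [ 0.748 -0.034  0.088]
timer 0.63 [390.0, 158.0, 24.0, 22.0] [0.767 0.11  0.032]
```

View pics/scene.png

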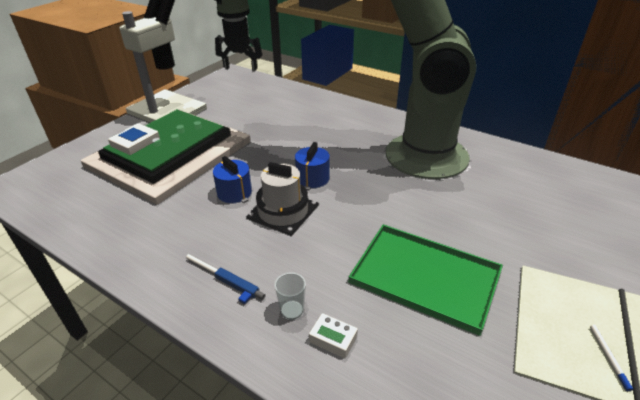

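View pics/side.png

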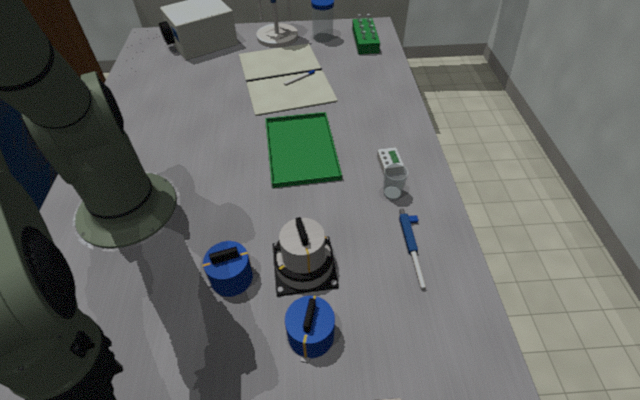

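```bash
cat > b.py <<'E'
from h import *
f=grab_frame("side");save(f,"lids_crop.png",(190,200,170,170));W=cloud(f)
def blk(m,n): 
    p=W[m&np.isfinite(W[...,2])];print(n,len(p),p.mean(0).round(4),p.min(0).round(3),p.max(0).round(3));return p
im=f["image"].astype(int)
near=lambda x,y,r:(np.hypot(W[...,0]-x,W[...,1]-y)<r)
p=blk(near(.49,-.23,.08)&(W[...,2]>.135),"handle/top")
q=p[p[:,2]>.145]
b=q[q[:,2]>q[:,2].max()-.006];c=b[:,:2].mean(0);u,sv,vt=np.linalg.svd(b[:,:2]-c);print("bar",c,len(b),np.degrees(np.arctan2(vt[0,1],vt[0,0])),np.ptp((b[:,:2]-c)@vt.T,axis=0))
g=(im[...,1]>im[...,0]+30)&(im[...,1]>im[...,2]+15)&(W[...,1]>0)
pts=blk(g,"green")
print(cv2.minAreaRect(pts[pts[:,2]>.012,:2].astype(np.float32)))
f=grab_frame("scene");W=cloud(f);im=f["image"].astype(int)
p=blk(near(.49,-.22,.09)&(W[...,2]>.151),"scene handle");c=p[:,:2].mean(0);u,sv,vt=np.linalg.svd(p[:,:2]-c);print(c,np.degrees(np.arctan2(vt[0,1],vt[0,0])),np.ptp((p[:,:2]-c)@vt.T,axis=0))
g=(im[...,1]>im[...,0]+30)&(im[...,1]>im[...,2]+15)&(W[...,1]>0)&(W[...,2]>.012)
pts=blk(g,"green");print(cv2.minAreaRect(pts[:,:2].astype(np.float32)))
E
python3 b.py
```

```text
handle/top 209 [ 0.4926 -0.2329  0.1555] [ 0.479 -0.259  0.135] [ 0.505 -0.195  0.164]
bar [ 0.49239102 -0.22706057] 123 -77.33078321239724 [0.06332834 0.01365195]
green 5047 [0.537  0.2738 0.0118] [ 0.384  0.044 -0.002] [0.844 1.098 0.082]
((0.6097574830055237, 0.5176522731781006), (0.9757356643676758, 0.42271822690963745), 85.5396499633789)
scene handle 130 [ 0.4948 -0.2209  0.157 ] [ 0.479 -0.254  0.151] [ 0.507 -0.19   0.162]
[ 0.49479123 -0.22085749] 103.40851575180332 [0.0651577  0.01821485]
green 1168 [0.5647 0.1918 0.0227] [0.382 0.046 0.012] [0.789 0.37  0.036]
((0.5853349566459656, 0.21476423740386963), (0.3888961672782898, 0.31143826246261597), 4.721582889556885)
```

View crop.

The side view shows three lid-like things: the aluminium lid on the pot at (303,246), a blue lid at (228,268) and a second blue lid at (309,328). I choose the aluminium one and check it in the crop. The tray is at (304,150).

View pics/lids_crop.png

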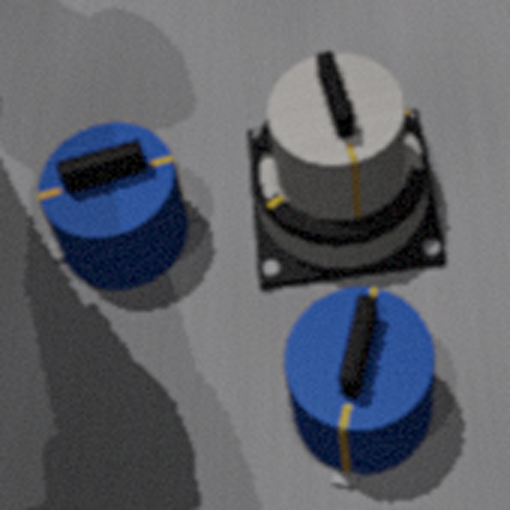

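```bash
cat >> h.py <<'E'
def tosh(target,yaw=None):
    """total shift in tool axes (at present orientation) and turn about tool z in deg"""
    T=pose();d=T[:3,:3].T@(np.array(target)-T[:3,3]);r=None
    y=np.degrees(np.arctan2(T[1,0],T[0,0]))
    if yaw is not None: r=-((yaw-y+180)%360-180)
    print("tcp",T[:3,3].round(4),"yaw",round(y,1),"shift(tool)",d.round(4),"turn z",r)
E
python3 - <<'E'
from h import *
for c in ["side","scene"]:
    f=grab_frame(c);W=cloud(f);im=f["image"].astype(int)
    g=(im[...,1]>im[...,0]+30)&(im[...,1]>im[...,2]+15)&(W[...,1]>0.03)&(W[...,1]<.42)&(W[...,0]<.68)&(W[...,2]<.035)
    g=cv2.morphologyEx(g.astype(np.uint8),cv2.MORPH_OPEN,np.ones((3,3)))>0
    p=W[g];fl=p[p[:,2]<.012];print(c,len(p),cv2.minAreaRect(p[:,:2].astype(np.float32)),cv2.minAreaRect(fl[:,:2].astype(np.float32)),np.median(fl[:,2]))
    for t in tip_of(f,"tray")[:1]: print(t["confidence"],at_z(f,t["position"],0))
    for t in tip_of(f,"lid_handle")[:3]: print(t["confidence"],at_z(f,t["position"],.145))
    for t in tip_of(f,"pot_collar")[:3]: print("collar",t["confidence"],at_z(f,t["position"],.061))
tosh([.493,-.224,.25],103)
E
```

```text
side 4162 ((0.5014545917510986, 0.2109888195991516), (0.21348872780799866, 0.32527726888656616), 4.762450218200684) ((0.5026054978370667, 0.22163540124893188), (0.2094268500804901, 0.30424875020980835), 4.762450218200684) 0.005107251372545862
0.78 [ 5.06888559e-01  2.06652266e-01 -1.11022302e-16]
0.93 [ 0.49906925 -0.43362953  0.145     ]
0.77 [ 0.32067759 -0.27138108  0.145     ]
0.71 [ 0.48765275 -0.22503518  0.145     ]
collar 0.51 [ 0.74644966 -0.04832272  0.061     ]
scene 8261 ((0.4886327087879181, 0.20294779539108276), (0.23702837526798248, 0.3189317584037781), 4.7442240715026855) ((0.4792243540287018, 0.20006519556045532), (0.21780633926391602, 0.3146964907646179), 4.805688381195068) 0.004535103674042418
0.97 [0.50665823 0.21111984 0.        ]
0.91 [ 0.55436934 -0.34548547  0.145     ]
0.79 [ 0.36727427 -0.21251262  0.145     ]
0.72 [ 0.48990531 -0.22408911  0.145     ]
collar 0.25 [0.56279773 0.2223268  0.061     ]
tcp [ 0.2218 -0.5843  0.2059] yaw 20.8 shift(tool) [ 0.3814 -0.2406 -0.0441] turn z -82.21557504139332
```

The crop confirms the aluminium lid with its bar running roughly from (325,58) to (347,132), and a collar mark at (275,202), which puts the stop about 80° away. Approaching now.

```bash
python3 -m creep '[[[-1,0.03,-0.018,-0.01,0,0,0],[-1,0.032,-0.02,-0.01,0,0,0],[-1,0.032,-0.02,-0.01,0,0,0],[-1,0.032,-0.02,-0.004,0,0,0],[-1,0.032,-0.02,-0.004,0,0,0],[-1,0.032,-0.02,-0.004,0,0,0],[-1,0.032,-0.02,0,0,0,0],[-1,0.032,-0.02,0,0,0,0],[-1,0.032,-0.02,0,0,0,0],[-1,0.032,-0.02,0,0,0,0]]]' 80
python3 -m creep '[[[-1,0.03,-0.02,0,0,0,-2],[-1,0.025,-0.016,0,0,0,-4],[-1,0,0,0,0,0,-8.5],[-1,0,0,0,0,0,-8.5],[-1,0,0,0,0,0,-8.5],[-1,0,0,0,0,0,-8.5],[-1,0,0,0,0,0,-8.5],[-1,0,0,0,0,0,-8.5],[-1,0,0,0,0,0,-8.5],[-1,0,0,0,0,0,-8.5]]]'
cat > w.py <<'E'
from h import *
import sys
hz,n=float(sys.argv[1]),sys.argv[2]
T=pose();f=grab_frame("wrist");W=cloud(f,T);save(f,n)
print(observe()["clock"],observe()["qpos"].round(2))
m=(np.hypot(W[...,0]-.493,W[...,1]+.224)<.06)&(W[...,2]>hz)
p=W[m];c=(p[:,:2].max(0)+p[:,:2].min(0))/2;r=cv2.minAreaRect(p[:,:2].astype(np.float32));print(len(p),np.median(p[:,2]),c,r)
c0=p[:,:2].mean(0);vt=np.linalg.svd(p[:,:2]-c0,full_matrices=False)[2];print(c0,np.degrees(np.arctan2(vt[0,1],vt[0,0])))
tosh([*r[0],.134],103)
E
python3 w.py 0.15 w1.png
```

```text
clock: 2.4
position: [0.4496, -0.2851, 0.2481]
tool_rot: [3.141, -0.0, 0.363]
force: [1.7, -1.5, -0.3]
grip_width: 0.0857
finger_force: 0.0
clock: 3.4
position: [0.4866, -0.2326, 0.248]
tool_rot: [3.142, 0.0, 1.66]
force: [0.0, -0.3, 0.1]
grip_width: 0.0855
finger_force: 0.0
3.45 [ 0.68  0.37 -0.45  1.76  0.18  1.05  0.27]
40119 0.3569046469331827 [ 0.49297703 -0.2230698 ] ((0.49323490262031555, -0.22316299378871918), (0.06185189634561539, 0.11970916390419006), 82.73090362548828)
[ 0.49933624 -0.2185417 ] 1.5017129714304667
tcp [ 0.4866 -0.2326  0.2479] yaw 95.7 shift(tool) [0.0088 0.0076 0.1139] turn z -7.299422135538862
```

```bash
sed -i 's/(W\[...,2\]>hz)/(W[...,2]>hz)\&(W[...,2]<hz+.025)/' w.py; python3 w.py 0.148 w2.png
```

```text
3.5 [ 0.67  0.37 -0.44  1.76  0.18  1.05  0.25]
952 0.15986868548467847 [ 0.4920877  -0.22310303] ((0.49209874868392944, -0.22323226928710938), (0.01394658349454403, 0.06353405117988586), 12.766520500183105)
[ 0.4917097  -0.22149332] -77.2775579151764
tcp [ 0.4865 -0.2327  0.2479] yaw 94.9 shift(tool) [0.009  0.0064 0.1139] turn z -8.065401988144913
```

View pics/w1.png

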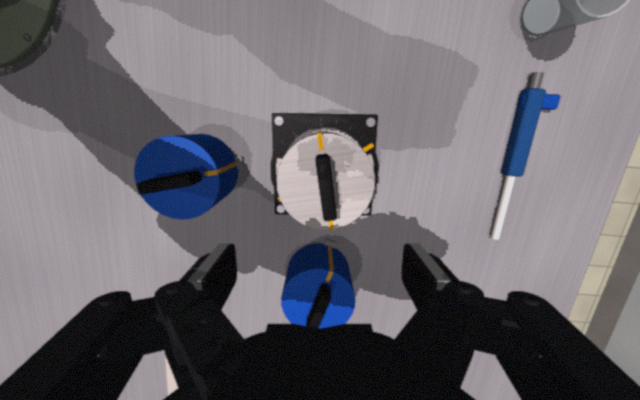

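The wrist view shows the aluminium lid centred at (325,178), with the bar measuring 14 x 63.5 mm as given. The collar marks are at (369,148) and (280,200). That puts the stop after roughly 90° of anticlockwise turn.

```bash
python3 -m creep '[[[-1,0.009,0.0064,0.02,0,0,0],[-1,0,0,0.025,0,0,-7.5],[-1,0,0,0.025,0,0,0],[-1,0,0,0.015,0,0,0],[-1,0,0,0,0,0,0],[-1,0,0,0,0,0,0]]]' 80; python3 -c "
from h import *
tosh([.492,-.2232,.134],102.7)"
```

```text
clock: 4.1
position: [0.4925, -0.2231, 0.1634]
tool_rot: [3.142, 0.0, 1.783]
force: [0.0, 0.0, -0.4]
grip_width: 0.0853
finger_force: 0.0
tcp [ 0.4925 -0.2231  0.1634] yaw 102.1 shift(tool) [-0.     -0.0005  0.0294] turn z -0.5650038514908715
```

```bash
python3 -m creep '[[[-1,0,-0.0005,0.01,0,0,-0.5],[-1,0,0,0.01,0,0,0],[-1,0,0,0.009,0,0,0],[1,0,0,0,0,0,0],[1,0,0,0,0,0,0],[1,0,0,0,0,0,0],[1,0,0,0,0,0,0],[1,0,0,0,0,0,0],[1,0,0,0,0,0,0]]]' 80; python3 -c "
from h import *
s=observe();print(s['moment'],s['qpos'].round(2))
tosh([.492,-.2232,.134],102.7)"
```

```text
clock: 5.0
position: [0.4925, -0.2232, 0.1346]
tool_rot: [3.14, 0.001, 1.794]
force: [6.1, 5.7, 31.7]
grip_width: 0.0031
finger_force: 15.7
[ 1.36270796 -1.85577886  0.05213677] [ 0.64  0.51 -0.44  1.88  0.29  0.82  0.28]
tcp [ 0.4925 -0.2232  0.1346] yaw 102.8 shift(tool) [ 0.0001 -0.0005  0.0006] turn z 0.08644254309126609
```

```bash
python3 - <<'E'
from h import *
print(observe()["grip_width"],observe()["finger_force"])
a=grab_frame("wrist");b=grab_frame("side")
A=cv2.resize(a["image"][:,100:540],(528,480));B=cv2.resize(b["image"][200:320,260:350],(270*480//360,480))
print(A.shape,B.shape)
cv2.imwrite("pics/g1.png",cv2.cvtColor(np.hstack([A[:, :430],B]),cv2.COLOR_RGB2BGR))
E
```

```text
0.003073524816634315 15.699637450743467
(480, 528, 3) (480, 360, 3)
```

View pics/g1.png

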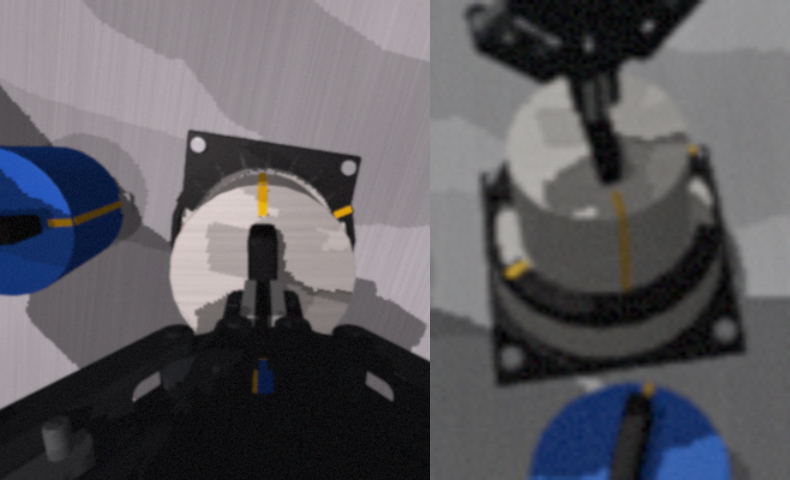

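The left view shows the pads either side of the bar at (263,295), but the width reads only 3 mm with 32 N upward, so the tips seem to press on the lid's top. I'll open, rise a little and close again.

```bash
python3 -m creep '[[[0,0,0,0,0,0,0],[0,0,0,0,0,0,0],[0,0,0,-0.006,0,0,0],[0,0,0,0,0,0,0],[0,0,0,0,0,0,0]]]' 40;  python3 -m creep '[[[1,0,0,0,0,0,0],[1,0,0,0,0,0,0],[1,0,0,0,0,0,0],[1,0,0,0,0,0,0],[1,0,0,0,0,0,0]]]' 40; python3 -m creep '[[[1,0,0,0,0,0,0],[1,0,0,0,0,0,0]]]' 80
```

```text
clock: 5.6
position: [0.4918, -0.2232, 0.14]
tool_rot: [3.141, 0.0, 1.794]
force: [-0.1, -0.6, -0.8]
grip_width: 0.0425
finger_force: 0.0
clock: 6.1
position: [0.4918, -0.2232, 0.1399]
tool_rot: [-3.142, -0.0, 1.794]
force: [0.3, -0.7, 0.0]
grip_width: -0.0001
finger_force: 0.0
clock: 6.3
position: [0.4918, -0.2232, 0.1399]
tool_rot: [-3.142, -0.0, 1.794]
force: [-0.1, -0.5, -0.3]
grip_width: -0.0001
finger_force: 0.0
```

```bash
python3 - <<'E'
from h import *
T=pose();f=grab_frame("wrist");W=cloud(f,T);save(f,"g2.png",(220,120,200,200))
print(np.array(f["T_tool_cam"]).round(3))
for v in range(160,400,10): print(v,[(u,W[v,u].round(3).tolist()) for u in (308,319,330)])
E
```

```text
[[-0.    -0.964 -0.266  0.069]
 [ 1.    -0.    -0.     0.   ]
 [ 0.    -0.266  0.964 -0.168]
 [ 0.     0.     0.     1.   ]]
160 [(308, [0.475, -0.179, 0.131]), (319, [0.482, -0.177, 0.131]), (330, [0.488, -0.176, 0.13])]
170 [(308, [0.476, -0.185, 0.13]), (319, [0.483, -0.184, 0.13]), (330, [0.49, -0.182, 0.13])]
180 [(308, [0.477, -0.192, 0.13]), (319, [0.484, -0.19, 0.13]), (330, [0.491, -0.189, 0.13])]
190 [(308, [0.479, -0.198, 0.13]), (319, [0.485, -0.192, 0.149]), (330, [0.492, -0.193, 0.139])]
200 [(308, [0.48, -0.197, 0.158]), (319, [0.486, -0.195, 0.161]), (330, [0.491, -0.194, 0.162])]
210 [(308, [0.481, -0.203, 0.158]), (319, [0.487, -0.201, 0.16]), (330, [0.493, -0.2, 0.16])]
220 [(308, [0.482, -0.209, 0.158]), (319, [0.488, -0.207, 0.16]), (330, [0.494, -0.205, 0.16])]
230 [(308, [0.484, -0.215, 0.158]), (319, [0.49, -0.213, 0.16]), (330, [0.496, -0.212, 0.159])]
240 [(308, [0.484, -0.213, 0.177]), (319, [0.489, -0.211, 0.178]), (330, [0.494, -0.209, 0.179])]
250 [(308, [0.484, -0.212, 0.19]), (319, [0.489, -0.211, 0.19]), (330, [0.494, -0.21, 0.19])]
260 [(308, [0.484,
[... 634 characters left out ...]
0.494, -0.216, 0.231])]
330 [(308, [0.486, -0.213, 0.241]), (319, [0.489, -0.212, 0.241]), (330, [0.492, -0.211, 0.241])]
340 [(308, [0.486, -0.212, 0.246]), (319, [0.489, -0.211, 0.246]), (330, [0.492, -0.21, 0.245])]
350 [(308, [0.486, -0.212, 0.249]), (319, [0.489, -0.211, 0.249]), (330, [0.492, -0.21, 0.249])]
360 [(308, [0.486, -0.211, 0.252]), (319, [0.489, -0.21, 0.253]), (330, [0.492, -0.21, 0.253])]
370 [(308, [0.487, -0.211, 0.255]), (319, [0.489, -0.211, 0.255]), (330, [0.492, -0.21, 0.255])]
380 [(308, [0.487, -0.211, 0.258]), (319, [0.489, -0.211, 0.258]), (330, [0.492, -0.21, 0.258])]
390 [(308, [0.487, -0.211, 0.261]), (319, [0.489, -0.21, 0.261]), (330, [0.492, -0.21, 0.26])]
```

View pics/g2.png

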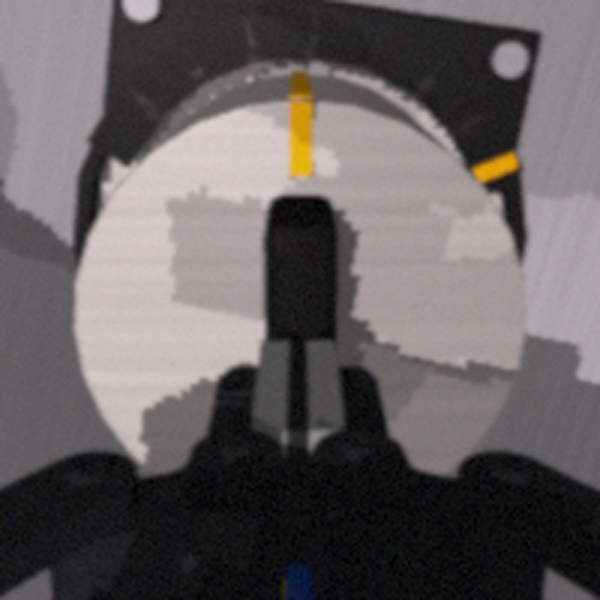

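The close view (crop ×3) shows the shut fingers standing on top of the bar, with the tips at about z 0.163 while the TCP reads 0.140. So the tips sit about 23 mm behind the reported TCP, and I must go about 25 mm deeper. Lateral alignment is good.

```bash
python3 -m creep '[[[-1,0,0,-0.01,0,0,0],[-1,0,0,0,0,0,0],[-1,0,0,0,0,0,0],[-1,0,0,0,0,0,0],[-1,0,0,0.012,0,0,0],[-1,0,0,0.012,0,0,0],[-1,0,0,0.011,0,0,0],[-1,0,0,0,0,0,0]]]' 60;  python3 -m creep '[[[1,0,0,0,0,0,0],[1,0,0,0,0,0,0],[1,0,0,0,0,0,0],[1,0,0,0,0,0,0],[1,0,0,0,0,0,0],[1,0,0,0,0,0,0]]]' 60
```

```text
clock: 7.15
position: [0.4908, -0.2227, 0.1128]
tool_rot: [-3.139, -0.002, 1.794]
force: [0.3, -1.0, -0.4]
grip_width: 0.0851
finger_force: 0.0
clock: 7.75
position: [0.492, -0.2233, 0.1151]
tool_rot: [3.141, 0.0, 1.794]
force: [1.0, 0.4, 1.9]
grip_width: 0.0127
finger_force: 59.9
```

```bash
python3 -m creep '[[[1,0,0,0,0,0,-5],[1,0,0,0,0,0,-7],[1,0,0,0,0,0,-7],[1,0,0,0,0,0,-7],[1,0,0,0,0,0,-7],[1,0,0,0,0,0,-7],[1,0,0,0,0,0,-7],[1,0,0,0,0,0,-7],[1,0,0,0,0,0,-6],[1,0,0,0,0,0,0]]]' 80; python3 -c "
from h import *
s=observe();print(s['moment'],s['qpos'].round(2));tosh([.492,-.2232,.115])"
```

```text
clock: 8.75
position: [0.4919, -0.2234, 0.1152]
tool_rot: [3.142, 0.001, 2.845]
force: [-0.6, -0.1, 5.4]
grip_width: 0.0121
finger_force: 79.9
[-0.05756704 -0.00780561  0.16063267] [ 0.82  0.59 -0.69  1.88  0.49  0.85  1.15]
tcp [ 0.4919 -0.2234  0.1152] yaw 163.0 shift(tool) [0.     0.0003 0.0002] turn z None
```

Free turning to 163° so far. The stop is expected near 190–200°, so I go on in smaller steps.

```bash
m(){ python3 -c "
from h import *
s=observe();print(s['moment'].round(2),s['qpos'].round(2),s['tool_rot'].round(3))"; }
python3 -m creep '[[[1,0,0,0,0,0,-5],[1,0,0,0,0,0,-5],[1,0,0,0,0,0,0]]]'|tail -1; m
python3 -m creep '[[[1,0,0,0,0,0,-4],[1,0,0,0,0,0,-4],[1,0,0,0,0,0,0]]]'|tail -1; m
```

```text
finger_force: 80.0
[-0.08  0.17  0.31] [ 0.84  0.6  -0.73  1.88  0.52  0.86  1.29] [-3.141  0.     3.018]
finger_force: 79.9
[-0.05  0.08  0.09] [ 0.87  0.61 -0.77  1.88  0.55  0.87  1.41] [-3.141e+00  1.000e-03 -3.126e+00]
```

```bash
m(){ python3 -c "
from h import *
s=observe();print(s['moment'].round(2),s['force'].round(1),np.degrees(s['tool_rot'][2])%360)"; }
python3 -m creep '[[[1,0,0,0,0,0,-4],[1,0,0,0,0,0,0]]]'|tail -1; m
python3 -m creep '[[[1,0,0,0,0,0,-4],[1,0,0,0,0,0,0]]]'|tail -1; m
```

```text
finger_force: 80.0
[-0.15  0.08  0.09] [-1.4 -0.5  5.2] 184.87802104854006
finger_force: 80.0
[-0.1   0.11  0.11] [0.1 0.3 6.4] 188.87195278207784
```

```bash
m(){ python3 -c "
from h import *
s=observe();print(s['moment'].round(2),s['force'].round(1),np.degrees(s['tool_rot'][2])%360)"; }
python3 -m creep '[[[1,0,0,0,0,0,-4],[1,0,0,0,0,0,0]]]'|tail -1; m
python3 -m creep '[[[1,0,0,0,0,0,-3],[1,0,0,0,0,0,0]]]'|tail -1; m
```

```text
finger_force: 80.0
[-0.09  0.12  0.11] [-0.9 -0.4  6.7] 192.87578849557974
finger_force: 80.0
[-0.14  0.02  0.01] [-1.3  0.2  6.1] 195.83819091660544
```

```bash
m(){ python3 -c "
from h import *
s=observe();print(s['moment'].round(2),s['force'].round(1),np.degrees(s['tool_rot'][2])%360,s['qpos'][[2,4,6]].round(2))"; }
python3 -m creep '[[[1,0,0,0,0,0,-3],[1,0,0,0,0,0,0]]]'|tail -1; m
python3 -m creep '[[[1,0,0,0,0,0,-3],[1,0,0,0,0,0,0]]]'|tail -1; m
```

```text
finger_force: 80.0
[-1.4  -0.87 -0.57] [ 4.1 -6.2  4.5] 198.766077385907 [-0.84  0.6   1.68]
finger_force: 88.7
[-1.42 -1.24 -1.74] [ 4.3 -6.5  4.1] 201.68032027955908 [-0.85  0.61  1.72]
```

Firm stop felt: Mz jumps to -1.7 N·m at about 198°. Relax 3° and lift.

```bash
python3 -m creep '[[[1,0,0,0,0,0,3],[1,0,0,-0.005,0,0,0],[1,0,0,-0.008,0,0,0],[1,0,0,0,0,0,0]]]'; python3 -c "
from h import *
s=observe();print(s['moment'].round(2));tosh([.492,-.2232,.23])"
```

```text
clock: 10.95
position: [0.4919, -0.2233, 0.1284]
tool_rot: [-3.141, 0.0, -2.814]
force: [-0.0, -0.3, -2.8]
grip_width: 0.0122
finger_force: 79.0
[-0.04 -0.02  0.01]
tcp [ 0.4919 -0.2233  0.1284] yaw -161.2 shift(tool) [-1.000e-04 -0.000e+00 -1.016e-01] turn z None
```

```bash
python3 -m creep '[[[1,0,0,-0.015,0,0,0],[1,0,0,-0.02,0,0,0],[1,0,0,-0.02,0,0,0],[1,0,0,-0.02,0,0,0],[1,0,0,-0.02,0,0,0],[1,0,0,-0.012,0,0,0],[1,0,0,0,0,0,0]]]'; python3 -c "
from h import *
tosh([.497,.296,.235])"
```

```text
clock: 11.65
position: [0.4923, -0.2233, 0.2364]
tool_rot: [-3.14, 0.001, -2.814]
force: [0.3, -0.0, -3.7]
grip_width: 0.0121
finger_force: 79.1
tcp [ 0.4923 -0.2233  0.2364] yaw -161.2 shift(tool) [-0.1716  0.4901  0.0008] turn z None
```

```bash
python3 -m creep '[[[1,-0.006,0.018,0,0,0,0],[1,-0.0123,0.035,0,0,0,0],[1,-0.0123,0.035,0,0,0,0],[1,-0.0123,0.035,0,0,0,0],[1,-0.0123,0.035,0,0,0,0],[1,-0.0123,0.035,0,0,0,0],[1,-0.0123,0.035,0,0,0,0],[1,-0.0123,0.035,0,0,0,0],[1,-0.0123,0.035,0,0,0,0],[1,-0.0123,0.035,0,0,0,0]]]'
python3 -m creep '[[[1,-0.0123,0.035,0,0,0,0],[1,-0.0123,0.035,0,0,0,0],[1,-0.0123,0.035,0,0,0,0],[1,-0.012,0.035,0,0,0,0],[1,-0.006,0.018,0,0,0,0],[1,0,0,0.02,0,0,0],[1,0,0,0.03,0,0,0],[1,0,0,0.03,0,0,0],[1,0,0,0.02,0,0,0],[1,0,0,0,0,0,0]]]'; python3 -c "
from h import *
f=grab_frame('scene');save(f,'t1.png');save(f,'t1c.png',(320,180,200,160))
tosh([.497,.296,.074])"
```

```text
clock: 12.65
position: [0.4944, 0.1309, 0.2341]
tool_rot: [3.142, -0.001, -2.814]
force: [0.5, -0.3, -2.8]
grip_width: 0.0121
finger_force: 78.9
clock: 13.65
position: [0.4946, 0.2958, 0.1318]
tool_rot: [-3.141, -0.005, -2.813]
force: [0.5, -0.2, -1.6]
grip_width: 0.0123
finger_force: 78.9
tcp [0.4952 0.2966 0.1337] yaw -161.2 shift(tool) [-0.0017 -0.0011  0.0597] turn z None
```

View pics/t1c.png

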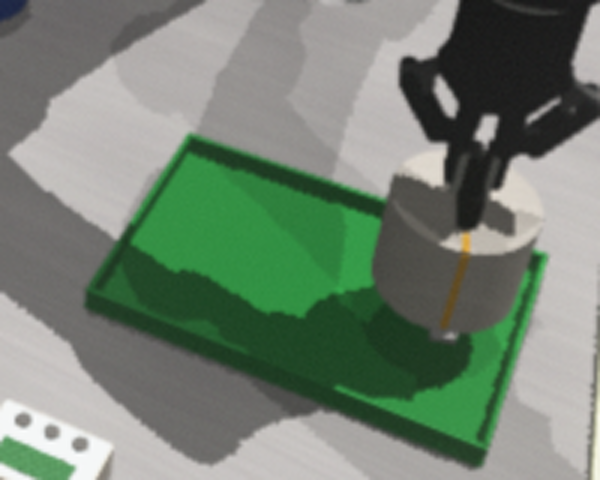

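The crop shows the lid above the tray's right end, with its rim near (460,320), well inside the walls. Lowering gently.

```bash
python3 -m creep '[[[1,0,0,0.015,0,0,0],[1,0,0,0.015,0,0,0],[1,0,0,0.012,0,0,0],[1,0,0,0.006,0,0,0],[1,0,0,0.004,0,0,0],[1,0,0,0.004,0,0,0],[1,0,0,0.002,0,0,0],[1,0,0,0,0,0,0]]]'
```

```text
clock: 14.5
position: [0.4961, 0.2969, 0.0769]
tool_rot: [3.142, 0.0, -2.814]
force: [0.8, -0.2, -2.5]
grip_width: 0.0121
finger_force: 79.0
```

```bash
python3 -m creep '[[[1,0,0,0.0015,0,0,0],[1,0,0,0.0015,0,0,0],[1,0,0,0.001,0,0,0],[1,0,0,0,0,0,0]]]'
```

```text
clock: 14.9
position: [0.4963, 0.2972, 0.0741]
tool_rot: [-3.141, 0.001, -2.814]
force: [-5.6, -4.8, 20.2]
grip_width: 0.012
finger_force: 82.2
```

```bash
python3 -m creep '[[[0,0,0,-0.001,0,0,0],[-1,0,0,0,0,0,0],[-1,0,0,0,0,0,0],[-1,0,0,0,0,0,0],[-1,0,0,-0.02,0,0,0],[-1,0,0,-0.035,0,0,0],[-1,0,0,-0.04,0,0,0],[-1,0,0,-0.04,0,0,0],[-1,0,0,-0.03,0,0,0],[-1,0,0,0,0,0,0]]]'; python3 -c "
from h import *
tosh([.494,-.23,.24],103)
f=grab_frame('scene');save(f,'t2.png',(320,180,200,160));W=cloud(f)
m=(np.hypot(W[...,0]-.497,W[...,1]-.296)<.09)&(abs(W[...,2]-.089)<.012);p=W[m];print(p.mean(0),cv2.minEnclosingCircle(p[:,:2].astype(np.float32)),np.median(p[:,2]))
m=(np.hypot(W[...,0]-.497,W[...,1]-.296)<.09)&(W[...,2]>.105)&(W[...,2]<.13);print(np.median(W[m],axis=0))
"
```

```text
clock: 15.9
position: [0.4972, 0.2981, 0.2426]
tool_rot: [3.141, 0.005, -2.814]
force: [0.7, -0.4, 0.0]
grip_width: 0.0856
finger_force: 0.0
tcp [0.4972 0.2981 0.2426] yaw -161.2 shift(tool) [ 0.173  -0.499   0.0012] turn z 95.7735685212208
[0.50739021 0.3016259  0.08788633] ((0.49961233139038086, 0.3004320561885834), 0.05269642174243927) 0.08837197585917872
[0.50651174 0.30057499 0.11816282]
```

View pics/t2.png

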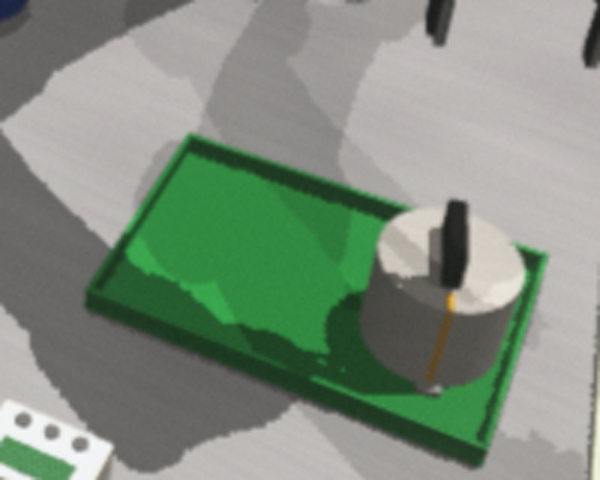

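The lid stands upright in the tray, its bar at crop (455,245). Returning to the pot.

```bash
python3 -m creep '[[[-1,0.006,-0.018,0,0,0,0],[-1,0.0128,-0.037,0,0,0,0],[-1,0.0128,-0.037,0,0,0,0],[-1,0.0128,-0.037,0,0,0,0],[-1,0.0128,-0.037,0,0,0,0],[-1,0.0128,-0.037,0,0,0,0],[-1,0.0128,-0.037,0,0,0,0],[-1,0.0128,-0.037,0,0,0,0],[-1,0.0128,-0.037,0,0,0,0],[-1,0.0128,-0.037,0,0,0,0]]]' 40 |head -2
python3 -m creep '[[[-1,0.0128,-0.037,0,0,0,0],[-1,0.0128,-0.037,0,0,0,0],[-1,0.0128,-0.037,0,0,0,0],[-1,0.0128,-0.037,0,0,0,2],[-1,0,0,0,0,0,8],[-1,0,0,0,0,0,8],[-1,0,0,0,0,0,8],[-1,0,0,0,0,0,8],[-1,0,0,0,0,0,8],[-1,0,0,0,0,0,8]]]'|head -2
python3 -m creep '[[[-1,0,0,0,0,0,8],[-1,0,0,0,0,0,8],[-1,0,0,0,0,0,8],[-1,0,0,0,0,0,8],[-1,0,0,0,0,0,8],[-1,0,0,0,0,0,8],[-1,0,0,0,0,0,8],[-1,0,0,0,0,0,0],[-1,0,0,0,0,0,0]]]'
python3 - <<'E'
from h import *
T=pose();f=grab_frame("wrist");W=cloud(f,T);save(f,"k1.png");im=f["image"].astype(int)
n=np.hypot(W[...,0]-.492,W[...,1]+.223)<.07
k=n&(W[...,2]>.112)&(W[...,2]<.135);p=W[k];print("knob",len(p),cv2.minEnclosingCircle(p[:,:2].astype(np.float32)),np.median(p[:,2]))
k=n&(W[...,2]>.086)&(W[...,2]<.100);p=W[k];print("flange",len(p),cv2.minEnclosingCircle(p[:,:2].astype(np.float32)),np.median(p[:,2]))
for t in tip_of(f,"strainer_knob")[:2]: print(t["confidence"],t["position"],at_z(f,t["position"],.108,T))
tosh([.492,-.2232,.235],95)
E
```

```text
clock: 16.95
position: [0.4937, -0.0762, 0.2379]
clock: 17.95
position: [0.493, -0.231, 0.2377]
clock: 18.85
position: [0.4933, -0.2308, 0.2381]
tool_rot: [-3.14, -0.0, 1.624]
force: [0.2, -0.5, 0.6]
grip_width: 0.0854
finger_force: 0.0
knob 339 ((0.4922562539577484, -0.22312235832214355), 0.010855449363589287) 0.12195971331170696
flange 3377 ((0.4920121133327484, -0.2236601710319519), 0.04022962972521782) 0.0942594791475197
0.84 [317.0, 185.0] [ 0.49061171 -0.22660095  0.108     ]
tcp [ 0.4934 -0.231   0.2385] yaw 93.0 shift(tool) [ 0.0078 -0.001   0.0035] turn z -2.0173185310890744
```

View pics/k1.png

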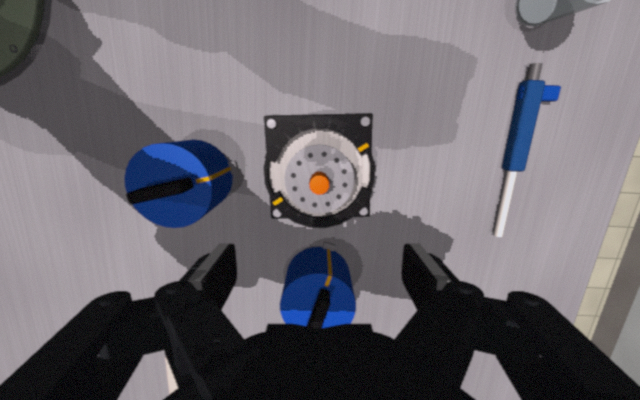

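Wrist view: the orange knob is at (319,184) on the perforated flange, and sizes and heights match (knob top 0.122, flange 0.094). Grasp the knob.

```bash
python3 -m creep '[[[-1,0.0078,-0.001,0.02,0,0,0],[-1,0,0,0.03,0,0,-2],[-1,0,0,0.03,0,0,0],[-1,0,0,0.03,0,0,0],[-1,0,0,0.025,0,0,0],[-1,0,0,0.015,0,0,0],[-1,0,0,0.01,0,0,0],[-1,0,0,0,0,0,0]]]' 40
python3 -m creep '[[[1,0,0,0,0,0,0],[1,0,0,0,0,0,0],[1,0,0,0,0,0,0],[1,0,0,0,0,0,0],[1,0,0,0,0,0,0],[1,0,0,0,0,0,0]]]' 40
```

```text
clock: 19.75
position: [0.4917, -0.2231, 0.0779]
tool_rot: [-3.14, -0.001, 1.656]
force: [0.9, -0.4, -0.6]
grip_width: 0.0857
finger_force: 0.0
clock: 20.35
position: [0.4927, -0.2234, 0.0794]
tool_rot: [3.141, 0.0, 1.654]
force: [-0.1, 0.1, 5.8]
grip_width: 0.0204
finger_force: 39.2
```

```bash
python3 -m creep '[[[1,0,0,-0.008,0,0,0],[1,0,0,-0.015,0,0,0],[1,0,0,-0.015,0,0,0],[1,0,0,-0.015,0,0,0],[1,0,0,-0.015,0,0,0],[1,0,0,-0.015,0,0,0],[1,0,0,-0.015,0,0,0],[1,0,0,-0.007,0,0,0],[1,0,0,0,0,0,0]]]' 50
python3 -c "
from h import *
tosh([.452,.116,.185])
s=observe();print(s['moment'].round(2))"
```

```text
clock: 21.25
position: [0.4924, -0.2235, 0.1847]
tool_rot: [3.141, 0.001, 1.654]
force: [-0.4, -0.1, -1.8]
grip_width: 0.0199
finger_force: 49.0
tcp [ 0.4924 -0.2235  0.1847] yaw 94.8 shift(tool) [ 0.3416 -0.012  -0.0005] turn z None
[ 0.04 -0.01  0.06]
```

```bash
python3 -m creep '[[[1,0.015,-0.001,0,0,0,0],[1,0.03,-0.001,0,0,0,0],[1,0.035,-0.001,0,0,0,0],[1,0.035,-0.001,0,0,0,0],[1,0.035,-0.001,0,0,0,0],[1,0.035,-0.001,0,0,0,0],[1,0.035,-0.001,0,0,0,0],[1,0.035,-0.001,0,0,0,0],[1,0.035,-0.001,0,0,0,0],[1,0.03,-0.001,0,0,0,0]]]'|head -2
python3 -m creep '[[[1,0.015,-0.001,0,0,0,0],[1,0.006,-0.001,0.01,0,0,0],[1,0,0,0.025,0,0,0],[1,0,0,0.025,0,0,0],[1,0,0,0.025,0,0,0],[1,0,0,0.025,0,0,0],[1,0,0,0.015,0,0,0],[1,0,0,0.01,0,0,0],[1,0,0,0.005,0,0,0],[1,0,0,0,0,0,0]]]'
python3 -c "
from h import *
tosh([.452,.116,.0344])
f=grab_frame('scene');save(f,'t3.png',(320,180,200,160))"
```

```text
clock: 22.25
position: [0.4542, 0.097, 0.1833]
clock: 23.25
position: [0.4514, 0.1154, 0.0435]
tool_rot: [-3.141, 0.0, 1.654]
force: [0.1, 1.3, -0.7]
grip_width: 0.02
finger_force: 49.1
tcp [0.4514 0.1154 0.0435] yaw 94.8 shift(tool) [0.0006 0.0006 0.0091] turn z None
```

View pics/t3.png

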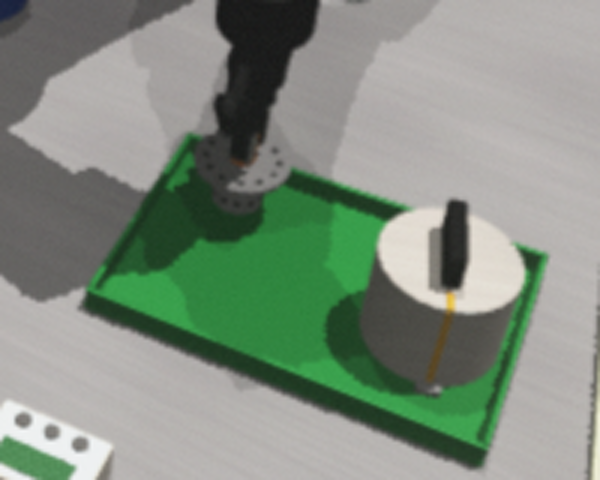

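The strainer hangs upright at crop (243,175) near the tray's far-left corner, with its basket inside the walls. Lower it onto the floor.

```bash
python3 -m creep '[[[1,0,0,0.003,0,0,0],[1,0,0,0.002,0,0,0],[1,0,0,0.002,0,0,0],[1,0,0,0.001,0,0,0],[1,0,0,0,0,0,0]]]'; python3 -m creep '[[[1,0,0,0.001,0,0,0],[1,0,0,0.0005,0,0,0],[1,0,0,0,0,0,0]]]'
```

```text
clock: 23.8
position: [0.4518, 0.1155, 0.0358]
tool_rot: [-3.141, 0.0, 1.654]
force: [0.9, 0.3, -1.5]
grip_width: 0.02
finger_force: 49.1
clock: 24.1
position: [0.4519, 0.1156, 0.0345]
tool_rot: [3.141, 0.0, 1.654]
force: [-0.0, -0.5, 0.9]
grip_width: 0.0202
finger_force: 49.2
```

```bash
python3 -m creep '[[[1,0,0,0.001,0,0,0],[1,0,0,0.0005,0,0,0],[1,0,0,0,0,0,0]]]'|sed -n '2p;4p'; python3 -m creep '[[[0.6,0,0,0,0,0,0],[-0.5,0,0,0,0,0,0],[-1,0,0,0,0,0,0],[-1,0,0,-0.005,0,0,0],[-1,0,0,-0.02,0,0,0],[-1,0,0,-0.035,0,0,0],[-1,0,0,-0.04,0,0,0],[-1,0,0,-0.04,0,0,0],[-1,0,0,-0.035,0,0,0],[-1,0,0,-0.01,0,0,0]]]'
python3 - <<'E'
from h import *
tosh([.4922,-.231,.235],95)
f=grab_frame("scene");W=cloud(f)
n=np.hypot(W[...,0]-.452,W[...,1]-.116)<.07
for a,b in((.065,.085),(.042,.054)):
    p=W[n&(W[...,2]>a)&(W[...,2]<b)];print(len(p),cv2.minEnclosingCircle(p[:,:2].astype(np.float32)),np.median(p,axis=0))
E
```

```text
position: [0.4522, 0.1156, 0.0342]
force: [-7.2, -2.5, 39.7]
clock: 25.4
position: [0.4529, 0.116, 0.2213]
tool_rot: [3.137, -0.0, 1.654]
force: [0.2, 0.2, -0.5]
grip_width: 0.0855
finger_force: 0.0
tcp [0.4529 0.116  0.2213] yaw 94.8 shift(tool) [-0.3491  0.0104 -0.0138] turn z -0.2210831049727915
69 ((0.4516153037548065, 0.11581418663263321), 0.012300635688006878) [0.45635835 0.11639026 0.07495463]
498 ((0.4514541029930115, 0.1163041740655899), 0.04213749244809151) [0.4595608  0.12102466 0.04825039]
```

The strainer stands (flange top 0.048, knob top 0.075, as expected). Now the cup.

```bash
python3 -m creep '[[[-1,-0.02,0.001,-0.004,0,0,0],[-1,-0.036,0.001,-0.004,0,0,0],[-1,-0.036,0.001,-0.004,0,0,0],[-1,-0.036,0.001,0,0,0,0],[-1,-0.036,0.001,0,0,0,0],[-1,-0.036,0.001,0,0,0,0],[-1,-0.036,0.001,0,0,0,0],[-1,-0.036,0.001,0,0,0,0],[-1,-0.036,0.001,0,0,0,0],[-1,-0.036,0.001,0,0,0,0]]]' 30|head -2
python3 -m creep '[[[-1,-0.006,0,0,0,0,0],[-1,0,0,0,0,0,0],[-1,0,0,0,0,0,0]]]'
python3 - <<'E'
from h import *
T=pose();f=grab_frame("wrist");W=cloud(f,T);save(f,"c1.png")
n=np.hypot(W[...,0]-.492,W[...,1]+.223)<.05
p=W[n&(W[...,2]>.085)&(W[...,2]<.1)];c,r=cv2.minEnclosingCircle(p[:,:2].astype(np.float32));print("rim",len(p),c,r,np.median(p[:,2]))
tosh([*c,.235],95)
E
```

```text
clock: 26.45
position: [0.4899, -0.2278, 0.2286]
clock: 26.75
position: [0.4908, -0.2311, 0.2292]
tool_rot: [-3.141, -0.001, 1.655]
force: [0.2, 0.5, -0.1]
grip_width: 0.0854
finger_force: 0.0
rim 458 (0.4920465648174286, -0.22354064881801605) 0.0290172528475523 0.08988846377007384
tcp [ 0.4909 -0.2309  0.2295] yaw 94.9 shift(tool) [ 0.0073  0.0017 -0.0055] turn z -0.11822765072946595
```

```bash
python3 -m creep '[[[-0.7,0.0073,0.0017,0.03,0,0,0],[-0.7,0,0,0.035,0,0,0],[-0.7,0,0,0.035,0,0,0],[-0.7,0,0,0.03,0,0,0],[-0.7,0,0,0.025,0,0,0],[-0.7,0,0,0.015,0,0,0],[-0.7,0,0,0.01,0,0,0],[-0.7,0,0,0.005,0,0,0],[-0.7,0,0,0.004,0,0,0],[-0.7,0,0,0,0,0,0]]]' 30
python3 -m creep '[[[1,0,0,0,0,0,0],[1,0,0,0,0,0,0],[1,0,0,0,0,0,0],[1,0,0,0,0,0,0]]]' 30
```

```text
clock: 27.8
position: [0.4923, -0.225, 0.0412]
tool_rot: [3.141, 0.0, 1.654]
force: [0.6, 0.6, -0.3]
grip_width: 0.0727
finger_force: 0.0
clock: 28.2
position: [0.4924, -0.2252, 0.0418]
tool_rot: [3.141, 0.001, 1.654]
force: [-0.9, 0.5, 6.7]
grip_width: 0.0571
finger_force: 30.5
```

```bash
python3 -m creep '[[[1,0,0,-0.006,0,0,0],[1,0,0,-0.01,0,0,0],[1,0,0,-0.015,0,0,0],[1,0,0,-0.02,0,0,0],[1,0,0,-0.02,0,0,0],[1,0,0,-0.02,0,0,0],[1,0,0,-0.01,0,0,0],[1,0,0,0,0,0,0]]]' 35
python3 -c "
from h import *
tosh([.56,.145,.142])
s=observe();print(s['moment'].round(2))"
```

```text
clock: 29.0
position: [0.4927, -0.2254, 0.1436]
tool_rot: [3.139, 0.001, 1.654]
force: [0.2, -0.4, -1.7]
grip_width: 0.0568
finger_force: 37.6
tcp [ 0.4927 -0.2254  0.1436] yaw 94.8 shift(tool) [0.3635 0.0978 0.0013] turn z None
[-0.02 -0.01 -0.01]
```

```bash
python3 -m creep '[[[1,0.015,0.004,0,0,0,0],[1,0.03,0.008,0,0,0,0],[1,0.036,0.01,0,0,0,0],[1,0.036,0.01,0,0,0,0],[1,0.036,0.01,0,0,0,0],[1,0.036,0.01,0,0,0,0],[1,0.036,0.01,0,0,0,0],[1,0.036,0.01,0,0,0,0],[1,0.036,0.01,0,0,0,0],[1,0.036,0.01,0,0,0,0]]]'|head -2
python3 -m creep '[[[1,0.02,0.004,0,0,0,0],[1,0.01,0.002,0.005,0,0,0],[1,0,0,0.02,0,0,0],[1,0,0,0.025,0,0,0],[1,0,0,0.025,0,0,0],[1,0,0,0.015,0,0,0],[1,0,0,0.008,0,0,0],[1,0,0,0.003,0,0,0],[1,0,0,0,0,0,0]]]'
python3 -c "
from h import *
tosh([.56,.145,.031])
f=grab_frame('scene');save(f,'t4.png',(320,180,200,160))"
```

```text
clock: 30.0
position: [0.5552, 0.1169, 0.141]
clock: 30.9
position: [0.5596, 0.1449, 0.0411]
tool_rot: [3.141, -0.0, 1.654]
force: [-0.4, -0.0, -1.1]
grip_width: 0.0565
finger_force: 37.7
tcp [0.5596 0.1449 0.0411] yaw 94.8 shift(tool) [0.     0.0004 0.0101] turn z None
```

View pics/t4.png

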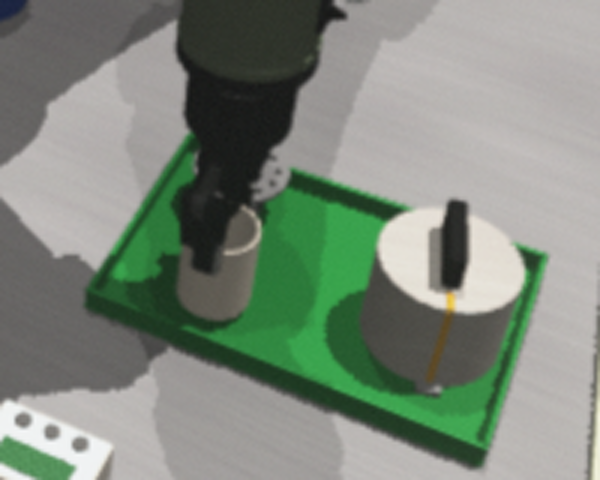

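The cup hangs upright at crop (215,290), inside the tray and clear of the strainer and the lid. Lower it.

```bash
python3 -m creep '[[[1,0,0,0.003,0,0,0],[1,0,0,0.003,0,0,0],[1,0,0,0.002,0,0,0],[1,0,0,0.001,0,0,0],[1,0,0,0,0,0,0]]]'|sed -n '2p;4p'; python3 -m creep '[[[1,0,0,0.0007,0,0,0],[1,0,0,0,0,0,0]]]'|sed -n '2p;4p'
```

```text
position: [0.5593, 0.1449, 0.0318]
force: [0.6, 0.1, -1.4]
position: [0.5594, 0.1449, 0.0312]
force: [-0.8, 0.5, -1.7]
```

```bash
python3 -m creep '[[[1,0,0,0.0007,0,0,0],[1,0,0,0,0,0,0]]]'|sed -n '2p;4p'; python3 -m creep '[[[1,0,0,0.0005,0,0,0],[1,0,0,0,0,0,0]]]'|sed -n '2p;4p'
```

```text
position: [0.5596, 0.145, 0.0308]
force: [-1.4, -1.2, 5.1]
position: [0.5597, 0.145, 0.0308]
force: [-3.0, -0.7, 13.8]
```

Contact. Release and rise.

```bash
python3 -m creep '[[[0,0,0,0,0,0,0],[-0.7,0,0,0,0,0,0],[-0.8,0,0,0,0,0,0],[-0.8,0,0,0,0,0,0],[-0.8,0,0,-0.01,0,0,0],[-0.8,0,0,-0.03,0,0,0],[-0.8,0,0,-0.04,0,0,0],[-0.8,0,0,-0.04,0,0,0],[-0.8,0,0,-0.04,0,0,0],[-0.8,0,0,-0.02,0,0,0]]]'
python3 - <<'E'
from h import *
f=grab_frame("side");W=cloud(f)
for n,c,a,b in(("cup",(.56,.145),.07,.09),("knob",(.452,.116),.065,.085),("lidtop",(.4995,.3),.08,.1)):
    p=W[(np.hypot(W[...,0]-c[0],W[...,1]-c[1])<.075)&(W[...,2]>a)&(W[...,2]<b)]
    print(n,len(p),cv2.minEnclosingCircle(p[:,:2].astype(np.float32)) if len(p) else 0,np.median(p,axis=0),p.max(0))
save(grab_frame("scene"),"t5.png",(320,180,200,160))
E
```

```text
clock: 33.05
position: [0.5602, 0.1454, 0.2142]
tool_rot: [3.138, -0.001, 1.654]
force: [-0.0, 0.3, -0.6]
grip_width: 0.0771
finger_force: 0.0
cup 111 ((0.5589877367019653, 0.14311380684375763), 0.029805276542901993) [0.55943527 0.14342733 0.07589271] [0.58819498 0.17229905 0.08251709]
knob 51 ((0.4512840211391449, 0.11251242458820343), 0.012109637260437012) [0.45125939 0.10729361 0.07560306] [0.46235234 0.12380701 0.07903854]
lidtop 435 ((0.49794068932533264, 0.29665711522102356), 0.0545877069234848) [0.49856538 0.27973835 0.08898206] [0.54901004 0.35054715 0.09986661]
```

View pics/t5.png

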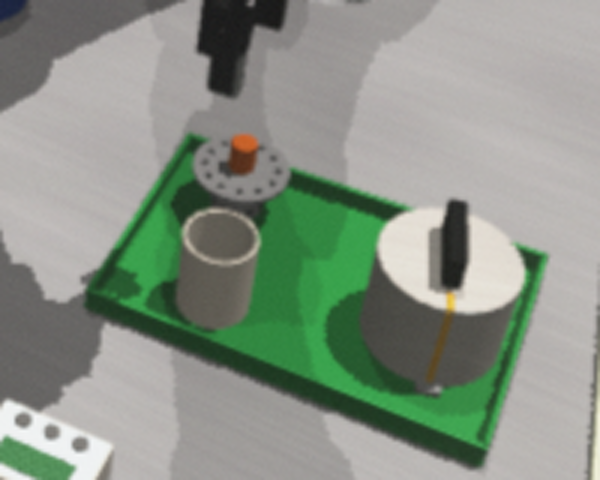

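The strainer (243,170), cup (215,270) and lid (450,300) all stand upright and apart in the tray, and the gripper is clear.

```bash
python3 -c "
from workcell import *
print(job_done())"
```

```text
the job is handed in; nothing more can be done
None
```

The lid, strainer and cup now stand upright and apart on the tray floor, taken out in that order; nothing else was touched, and the job was handed in at about 33 s of the 72 s allowed (no verdict was shown).

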